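# Take the digestion block off heat and flip its status flag

## Task

The batch is done: on the digester that has the vials in it, press the raised stop key right down and let it go, then tip the status flag on the stand in front of it over its pivot with your fingertips until it lies flat on the other side, showing the face with the two bars. Leave the empty digester's key and flag as they are, don't shift or lift the stands, and don't disturb the vials or anything else on the bench.

Things in the scene. Friction and masses are not known exactly. Their poses are not given: they have to be found in the camera images.
- block_full: block digester, 220 mm wide (y), 270 mm deep (x), fixed; four capped glass vials stand in its wells; it is the left or the right one. Origin: centre of the underside; x from its front (faces the robot) to its back. Front edge at x = -135, 32 mm high; the panel rises from there at 32 degrees to 82 mm high at x = -55; behind it the deck (12 round wells) is 116 mm high. Vials reach 173 mm.
- block_empty: block digester, 220 mm wide (y), 270 mm deep (x), fixed; no vials in its wells; otherwise the same as the other. Origin: centre of the underside; x from its front (faces the robot) to its back. Front edge at x = -135, 32 mm high; the panel rises from there at 32 degrees to 82 mm high at x = -55; behind it the deck (12 round wells) is 116 mm high.
- key_full_top (a point): centre of the top of the stop key of the digester with the vials, a round grey key 24 mm across, 8 mm proud of the sloping panel, right of the display as the robot sees it. z is its outward normal (32 degrees from vertical, leaning to the front); press along -z
- key_full (a joint): travel of the stop key of the digester with the vials, m: 0 up, 0.005 fully down; it springs back when let go (1.8 N to start, 4.8 N fully down)
- stand_full: loose 1 kg steel stand of the flag in front of the digester with the vials: base 140 (x) by 92 (y) by 10 mm thick; two cheeks at y = -36 and +36 mm, 66 mm high, 22 mm long, carry the flag's shaft; slim rest pegs 34 mm either side of the shaft. Origin: centre of the underside; x to the robot's left (from the flag's start side to its other side); the shaft runs along y, 55 mm up
- flag_full (a joint): angle of the flag in front of the digester with the vials, rad. 0: level on the right of its shaft (as the robot sees it), ring face up; 1.57: straight up; 3.14: level on the left, two-bar face up. Solid stops at both ends; friction hinge (0.06 N m, 1 to 2 N at the free edge), stays where it is left. Starts at 0 to 0.3
- flag_full_edge (a point): middle of the free edge of the flag in front of the digester with the vials, 65 mm from the shaft; moves with the flag. The flag is a white plate 60 mm wide (along the shaft), 3 mm thick, with a rolled 5.6 mm hem at this edge; one face has a raised black ring, the other two raised black bars. When it lies level there is a 42 mm gap from this edge down to the stand's base plate
- key_empty_top (a point): centre of the top of the stop key of the empty digester, a round grey key 24 mm across, 8 mm proud of the sloping panel, right of the display as the robot sees it. z is its outward normal (32 degrees from vertical, leaning to the front); press along -z
- key_empty (a joint): travel of the stop key of the empty digester, m: 0 up, 0.005 fully down; it springs back when let go (1.8 N to start, 4.8 N fully down)
- stand_empty: loose 1 kg steel stand of the flag in front of the empty digester: base 140 (x) by 92 (y) by 10 mm thick; two cheeks at y = -36 and +36 mm, 66 mm high, 22 mm long, carry the flag's shaft; slim rest pegs 34 mm either side of the shaft. Origin: centre of the underside; x to the robot's left (from the flag's start side to its other side); the shaft runs along y, 55 mm up
- flag_empty (a joint): angle of the flag in front of the empty digester, rad. 0: level on the right of its shaft (as the robot sees it), ring face up; 1.57: straight up; 3.14: level on the left, two-bar face up. Solid stops at both ends; friction hinge (0.06 N m, 1 to 2 N at the free edge), stays where it is left. Starts at 0 to 0.3
- flag_empty_edge (a point): middle of the free edge of the flag in front of the empty digester, 65 mm from the shaft; moves with the flag. The flag is a white plate 60 mm wide (along the shaft), 3 mm thick, with a rolled 5.6 mm hem at this edge; one face has a raised black ring, the other two raised black bars. When it lies level there is a 42 mm gap from this edge down to the stand's base plate
- vial1: capped glass vial, 25 mm across, 128 mm long, standing loose in a well of its digester, 57 mm of it above the deck. Origin: centre of its underside
- vial2: capped glass vial, 25 mm across, 128 mm long, standing loose in a well of its digester, 57 mm of it above the deck. Origin: centre of its underside
- vial3: capped glass vial, 25 mm across, 128 mm long, standing loose in a well of its digester, 57 mm of it above the deck. Origin: centre of its underside
- vial4: capped glass vial, 25 mm across, 128 mm long, standing loose in a well of its digester, 57 mm of it above the deck. Origin: centre of its underside
- weighing_bottle: small lidded glass weighing bottle, 42 mm across, 43 mm high, between the two stands. Origin: centre of its underside
- spatula: steel laboratory spatula, 175 mm long, 5 mm thick, lying flat at the far right. Origin: its middle, on the bench; x along it
- beaker: glass beaker, 68 mm across, 90 mm high, far left. Origin: centre of its underside
- wash_bottle: white wash bottle with a bent spout, 66 mm across, 185 mm high, far left beyond the beaker. Origin: centre of its underside
Things that resemble listed ones, but are neither listed nor needed, are in the scene too. What is shaped like the stand_empty but green, purple or turquoise is not meant.

How it is judged:
By the outcome, as a careful person would: the job done as asked, in the order asked, and still so for the second after the job is handed in, with the robot touching nothing.
It also fails if it takes over 59 s, if anything falls off the work surface, if the arm or the gripper's body presses on something with over 40 N, if the wrist force passes 120 N, or if a joint passes its speed limit or range.

## Robot

A 7-joint arm with a two-finger parallel gripper is mounted at the origin on the work surface. World frame = base frame: x ahead of the robot, y to its left, z up, the work surface at z = 0. Lengths are in m, angles in rad, forces in N, time in s.
With the tool pointing down it reaches from about 0.4 to 0.85 m from the base axis. Payload 4.5 kg.
Tool frame: the origin (TCP) lies midway between the tips of the shut fingers; the grasp point (between the pads) lies 19 mm behind it (r.grip_point_offset is the distance from the TCP to the grasp point, in m); z points along the fingers, y is the line along which they close (so a half turn about z gives the same grasp; the last joint's range is limited). The gripper opens to 88 mm and grips with 3 to 60 N. Pads are 18 mm wide; open, the fingers measure 123 mm over their backs; the gripper's body (75 mm by 187 mm) begins 45 mm behind the grasp point.
Start: joints at [-1.189, 0.689, -0.195, 1.565, 0.157, 0.902, -0.215], TCP at [0.213, 0.588, 0.239] pointing down, gripper open.
Joint ranges: [-3.01, 3.01], [-0.46, 2.08], [-1.47, 1.51], [0.13, 2.56], [-1, 4.14], [0.04, 2.09], [-2.66, 2.66]. Speed limits (rad/s): [2.57, 2.57, 3.14, 3.14, 3.14, 3.14, 3.14].

## Interface

Orientations are given as a unit quaternion [x, y, z, w].
In Python, from plant import r, optics gives the robot as it stands.
- The arm moves only by the shell command python3 -m pendant 'ROWS' [OPENING] [FORCE]. ROWS is JSON, a list of rows, each a list of 6 numbers: the shift along the tool's x, y, z as a fraction of full scale, then the turn, a rotation vector about the tool's x, y, z as a fraction of full scale. A call has 1 to 5 rows; each row shifts and turns the commanded pose from where the row before left it, along the tool's axes as they then stand; what a row does not reach is not made up. Full scale, the value 1, is 0.025 m for a shift and pi rad for a turn. A row lasts 1/12 s, in which the tool goes at most 41.7 mm and 7.16 degrees, less where a joint would pass 70% of its speed; a pose out of reach is approached as far as the arm can. A call with a number of a shift or a turn outside -1 to 1 is refused whole. A call with a gripper value outside its range is refused whole. OPENING is the opening, from -1 (shut) to 1 (fully open), set as the call begins (- or left out, the last holds). The fingers move at their own pace and stop on an object; FORCE is the grip in N (left out, the last holds). Time passes only in rows, so rows that do not move let the fingers close. It gives the time, the measured TCP pose, the force, the opening and the grip force at its end, in the units of the state.
- r.get_state(): the state, without advancing time (a new reading comes with each control period).
- optics.snapshot(name): name is "scene" or "top" or "wrist"; returns (picture, depth): 420x560x3 uint8, blue, green, red; 420x560 float32, m along the optical axis (not along the pixel's ray), 0 where there is no reading.
- optics.calibration(name): a dict with "vfov" (degrees; the focal length in pixels is half the picture's height over the tangent of half this angle, whatever the lens; pixels are square), "cx", "cy" (the principal point, pixels), "k1" (the pictures are not rectified: a ray, as slopes to the right and down, at radius r is drawn at 1 + k1 r^2 times it, then the intrinsics apply), "cam_to_world" (4x4, takes a point from camera to world coordinates); the wrist camera has in their place "tool_from_camera" (4x4, takes a point from camera to tool coordinates, whose origin is the TCP and whose axes are the flange's). Camera axes: x right, y up, looking along -z (the intrinsics and any distortion apply to the point x, -y, -z); pixel columns grow to the right and rows downward; lengths in m; the calibration is good to about 2 mm. A picture is of the moment at which its call begins: read the wrist's pose just before it. calibration takes no time and is no camera call.
- r.finish_job(): hands the job in; it is judged then, once.
The state is a dict: "clock": time; "q": joint angles; "qd": joint speeds; "joint_torque": joint torques, N m; "tool_pos": TCP position; "eef_rot": TCP orientation; "contact_force": force on the tool from outside, world axes, zero at the start; "moment": the same for the moment, N m; "opening": opening from 0.0 (shut) to 1.0 (fully open); "finger_force": force on a finger pad.
Only numpy, scipy, OpenCV 4.12 (cv2) and the standard library are available. Lean on these libraries where they do the work, as an engineer would, in place of code of your own. Each camera call takes 0.05 s, during which the arm holds its last target. There are 200 camera calls.

## Working session

There is one attempt and no reset: what is moved stays moved. The work goes in short steps, Python scripts to look and compute and a shell command to move; the robot and the scene stay as the last step left them, time stands still between calls to the robot, and variables do not carry over. Pictures are saved under pics/ and viewed, at most 10 in all, crops included, and the job is handed in when it is done.

```bash
ls; mkdir -p pics; cat > h.py <<'E'
import numpy as np, cv2
from plant import r, optics
def K(c): return 210/np.tan(np.radians(c['vfov']/2))
def ray(c,u,v):
    f=K(c); d=np.array([(u-c['cx'])/f,(v-c['cy'])/f]); s=d.copy()
    for _ in range(20): s=d/(1+c['k1']*(s@s))
    return np.array([s[0],-s[1],-1.])
def cw(name):
    c=optics.calibration(name)
    return c,np.array(c['cam_to_world'])
def onplane(name,u,v,z):
    c,T=cw(name); d=T[:3,:3]@ray(c,u,v); o=T[:3,3]; return o+d*(z-o[2])/d[2]
def atdepth(name,u,v,z):
    c,T=cw(name); return T[:3,3]+T[:3,:3]@(ray(c,u,v)*z)
E
python3 - <<'E'
from h import *
for n in('scene','top'):
    p,d=optics.snapshot(n); cv2.imwrite(f'pics/{n}.png',p); np.save(n+'.npy',d)
    c,T=cw(n); print(n,c['vfov'],c['k1'],T.round(3).tolist())
print(r.get_state())
E
```

```text
pics
scene 49.062284665397414 -0.015749021307880865 [[0.599, -0.672, 0.435, 1.056], [0.8, 0.512, -0.311, -0.287], [-0.014, 0.535, 0.845, 1.154], [0.0, 0.0, 0.0, 1.0]]
top 52.735789855043606 -0.06781115985956984 [[-0.027, 0.988, -0.153, 0.318], [-1.0, -0.027, 0.001, 0.108], [-0.003, 0.153, 0.988, 1.23], [0.0, 0.0, 0.0, 1.0]]
{'clock': 0.1, 'q': array([-1.18917537,  0.68989767, -0.1945151 ,  1.56622902,  0.15729967,
        0.90247887, -0.21507958]), 'qd': array([-4.74694253e-05, -1.56327668e-03, -2.07467853e-03, -2.29876016e-03,
       -1.84236265e-03, -1.24782159e-03, -1.14076593e-04]), 'joint_torque': array([-2.30642167e-03, -5.28504395e+01, -1.27111137e+00, -1.53837955e+01,
       -5.25156932e-02,  1.99653070e-03,  3.26818031e-05]), 'tool_pos': array([0.21288355, 0.5870347 , 0.23799456]), 'eef_rot': array([ 1.72990118e-01,  9.84923226e-01, -8.07261032e-04, -8.17587629e-05]), 'contact_force': array([-0.95950755,  0.32982576,  0.14332647]), 'moment': array([ 0.04587059,  0.00800647, -0.00808478]), 'finger_force': 0.0, 'opening': 1.0019521003289364}
```

View pics/scene.png

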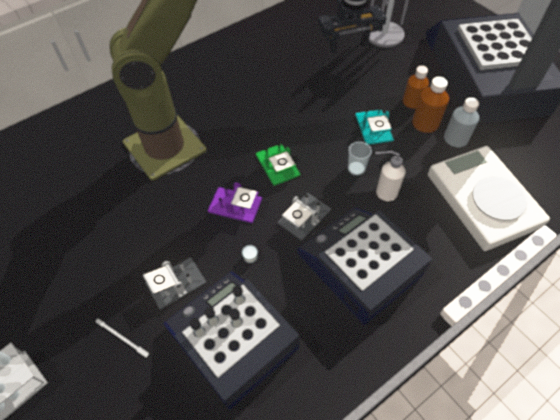

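View pics/top.png

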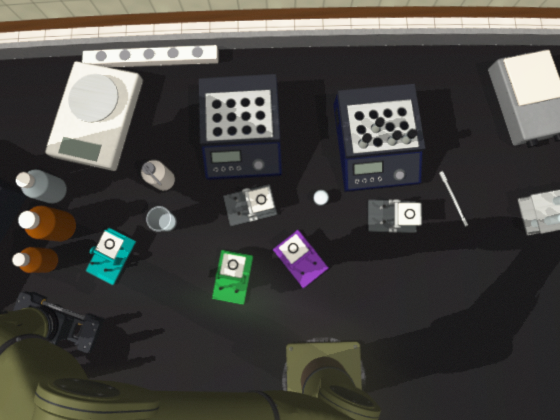

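The top view shows two dark digesters. The one at about (380,135) has vials in its wells, and the one at about (238,125) is empty. Each has a dark stand in front, with flags at (409,214) and (261,200). The purple (300,258), green (233,277) and turquoise (110,255) stands are decoys. The one I want is the dark stand at (395,215), directly in front of the digester with the vials, and the key at (399,175). I'll confirm this in a crop.

```bash
python3 - <<'E'
from h import *
t=cv2.imread('pics/top.png')[80:240,330:440]; s=cv2.imread('pics/scene.png')[250:350,135:245]
t=cv2.resize(t,None,fx=3.6,fy=3.6,interpolation=2); s=cv2.resize(s,None,fx=3.6,fy=3.6,interpolation=2)
o=np.zeros((576,792,3),np.uint8); o[:,:396]=t; o[:360,396:]=s
o=(255*(o/255.)**.6).astype(np.uint8)
cv2.imwrite('pics/crop.png',o)
# flag white blobs
for n in('top','scene'):
    p=cv2.imread(f'pics/{n}.png'); d=np.load(n+'.npy')
    x0,y0,x1,y1=(360,190,440,240) if n=='top' else (135,255,215,310)
    g=p[y0:y1,x0:x1].min(2); k,l,st,ce=cv2.connectedComponentsWithStats((g>140).astype(np.uint8))
    for i in range(1,k):
        if st[i,4]>40:
            cs,_=cv2.findContours((l==i).astype(np.uint8),0,2); b=cv2.minAreaRect(max(cs,key=cv2.contourArea)); bp=cv2.boxPoints(b)+[x0,y0]
            print(n,st[i],ce[i]+[x0,y0])
            for u,v in bp:
                print('  corner',(u,v),onplane(n,u,v,.057).round(4))
            ys,xs=np.nonzero(cv2.erode((l==i).astype(np.uint8),np.ones((3,3))))
            P=np.array([atdepth(n,x+x0,y+y0,d[y+y0,x+x0]) for y,x in zip(ys,xs) if d[y+y0,x+x0]>0]); print('  mean',P.mean(0).round(4)); A=np.c_[P[:,:2],np.ones(len(P))]; print('  plane',np.linalg.lstsq(A,P[:,2],rcond=None)[0].round(3))
c=[(399,175),(379.5,189),(345,190)]
for u,v in [(399,175),(344,190),(421,186),(338,88),(416,86),(345,151)]: 
    d=np.load('top.npy')[v,u]; print('top',u,v,atdepth('top',u,v,d).round(4))
for u,v in [(188,311)]: print('scene',atdepth('scene',u,v,np.load('scene.npy')[v,u]).round(4))
E
```

```text
top [ 33  10  28  28 513] [406.54191033 213.49317739]
  corner (np.float64(392.96165466308594), np.float64(200.04153537750244)) [ 0.493  -0.2084  0.057 ]
  corner (np.float64(419.79872131347656), np.float64(198.9680528640747)) [ 0.494 -0.285  0.057]
  corner (np.float64(420.8817901611328), np.float64(226.04473114013672)) [ 0.4174 -0.2823  0.057 ]
  corner (np.float64(394.0447235107422), np.float64(227.11821365356445)) [ 0.4167 -0.2064  0.057 ]
  mean [ 0.4526 -0.2419  0.0643]
  plane [-0.039 -0.259  0.019]
top [46 20  8  8 48] [409.39583333 213.39583333]
  corner (np.float64(404.60000228881836), np.float64(214.80000114440918)) [ 0.4503 -0.2385  0.057 ]
  corner (np.float64(407.60000228881836), np.float64(208.80000114440918)) [ 0.467  -0.2482  0.057 ]
  corner (np.float64(414.00000381469727), np.float64(212.00000190734863)) [ 0.4575 -0.2657  0.057 ]
  corner (np.float64(411.00000381469727), np.float64(218.00000190734863)) [ 0.4408 -0.256   0.057 ]
  mean [ 0.4529 -0.2492  0.0669]
  plane [-0.17  -0.195  0.095]
scene [  9   7  37  31 613] [161.19902121 278.21533442]
  corner (np.float64(142.08823537826538), np.float64(275.1470584869385)) [ 0.4105 -0.28    0.057 ]
  corner (np.float64(166.9411792755127), np.float64(260.23529624938965)) [ 0.4116 -0.2058  0.057 ]
  corner (np.float64(180.44117736816406), np.float64(282.73529624938965)) [ 0.4907 -0.21    0.057 ]
  corner (np.float64(155.58823204040527), np.float64(297.64705657958984)) [ 0.4883 -0.282   0.057 ]
  mean [ 0.4529 -0.2436  0.064 ]
  plane [-0.006 -0.245  0.007]
top 399 175 [ 0.565  -0.2314  0.0544]
top 344 190 [ 0.5332 -0.0784  0.0128]
top 421 186 [ 0.5407 -0.3094  0.0041]
top 338 88 [ 0.8568 -0.0792 -0.0036]
top 416 86 [ 0.858  -0.3226 -0.0019]
top 345 151 [ 0.6254 -0.0725  0.1051]
scene [ 0.5704 -0.234   0.059 ]
```

View pics/crop.png

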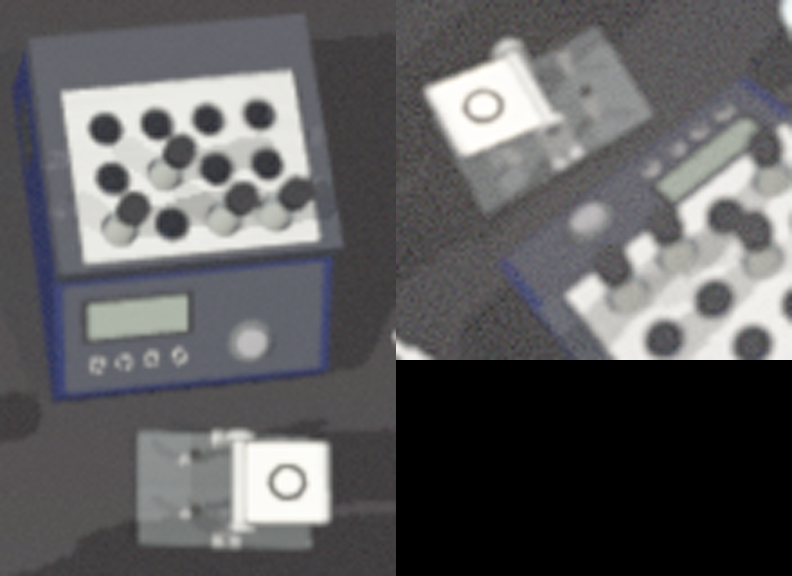

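Confirmed: the digester in the crop holds four vials, its key is at top px (399.4,174.7) and scene px (188.6,310.8), and the grey stand with the ring flag is directly in front of it. Next I'll triangulate these and check the sizes.

```bash
cat >> h.py <<'E'
from scipy.spatial.transform import Rotation as Ro
def tri(pt,ps):
    A=np.zeros((3,3));b=np.zeros(3);L=[]
    for n,(u,v) in(('top',pt),('scene',ps)):
        c,T=cw(n); d=T[:3,:3]@ray(c,u,v); d/=np.linalg.norm(d); M=np.eye(3)-np.outer(d,d); A+=M;b+=M@T[:3,3];L.append((T[:3,3],M))
    x=np.linalg.solve(A,b); return x,[np.linalg.norm(M@(x-o)) for o,M in L]
def plan(p,R):
    s=r.get_state(); C=Ro.from_quat(s['eef_rot']); d=C.inv().apply(np.array(p)-s['tool_pos'])
    rv=(C.inv()*Ro.from_matrix(R)).as_rotvec()
    print('t',s['clock'],'pos',s['tool_pos'].round(4),'F',s['contact_force'].round(2))
    print(' shift units now',(d/.025).round(2),' shift units in target frame',(np.array(R).T@(np.array(p)-s['tool_pos'])/.025).round(2),' turn',(rv/np.pi).round(4),'rows>=',np.linalg.norm(rv)/np.radians(7.16))
E
python3 - <<'E'
from h import *
t=lambda a,b:(330+a/3.6-.36,80+b/3.6-.36); s=lambda a,b:(135+(a-396)/3.6-.36,250+b/3.6-.36)
print('key',tri(t(250,341),s(589,219)))
print('edgecorners',tri(t(330,441),s(424,88)),tri(t(330,523),s(463,156)))
for a in [(57,399),(328,370)]: print('front z32/z0',onplane('top',*t(*a),.032).round(4),onplane('top',*t(*a),0).round(4))
for a in [(55,275),(333,258)]: print('panel top z82',onplane('top',*t(*a),.082).round(4))
for a in [(137,432),(138,548),(312,550)]: print('base z10',onplane('top',*t(*a),.010).round(4))
for a in [(600,26),(653,110),(488,216)]: print('base z10 scene',onplane('scene',*s(*a),.010).round(4))
for a in [(232,436),(227,541)]: print('cheek z66',onplane('top',*t(*a),.066).round(4))
E
```

```text
key (array([ 0.56706832, -0.23234411,  0.05303159]), [np.float64(0.00019103858153011487), np.float64(0.00019103858152996989)])
edgecorners (array([ 0.46772453, -0.26882397,  0.14716432]), [np.float64(0.011125019970356517), np.float64(0.011125019970356694)]) (array([ 0.43206867, -0.29181494, -0.00524738]), [np.float64(0.013641827349539476), np.float64(0.013641827349539466)])
front z32/z0 [ 0.5283 -0.0796  0.032 ] [ 0.534  -0.0846  0.    ]
front z32/z0 [ 0.5462 -0.3     0.032 ] [ 0.5523 -0.3109  0.    ]
panel top z82 [ 0.6172 -0.0753  0.082 ]
panel top z82 [ 0.6256 -0.2942  0.082 ]
base z10 [ 0.5033 -0.1468  0.01  ]
base z10 [ 0.4091 -0.1422  0.01  ]
base z10 [ 0.4033 -0.2831  0.01  ]
base z10 scene [ 0.4162 -0.1423  0.01  ]
base z10 scene [ 0.5022 -0.1471  0.01  ]
base z10 scene [ 0.5013 -0.2883  0.01  ]
cheek z66 [ 0.4896 -0.209   0.066 ]
cheek z66 [ 0.4083 -0.1997  0.066 ]
```

```bash
python3 - <<'E'
from h import *
s=r.get_state(); C=Ro.from_quat(s['eef_rot']); A=np.array([.45,.38,.29]);B=np.array([.5,-.235,.25])
print(C.inv().apply(A-s['tool_pos'])/.025, C.inv().apply(B-A)/.025)
E
```

```text
[-11.73923564  -4.55706493  -2.07145697] [-10.26290539 -22.44351212   1.63753977]
```

```bash
python3 -m pendant '[[-0.9,-0.35,-0.16,0,0,0],[-0.9,-0.35,-0.16,0,0,0],[-0.9,-0.35,-0.16,0,0,0],[-0.9,-0.35,-0.16,0,0,0],[-0.9,-0.35,-0.16,0,0,0]]' -1 10
python3 -m pendant '[[-0.9,-0.35,-0.16,0,0,0],[-0.9,-0.35,-0.16,0,0,0],[-0.9,-0.35,-0.16,0,0,0],[-0.9,-0.35,-0.16,0,0,0],[-0.9,-0.35,-0.16,0,0,0]]'
python3 -m pendant '[[-0.9,-0.35,-0.16,0,0,0],[-0.9,-0.35,-0.16,0,0,0],[-0.9,-0.35,-0.16,0,0,0]]'
python3 - <<'E'
from h import *
s=r.get_state(); print(s['q'],s['tool_pos'],s['eef_rot'])
E
```

```text
clock: 0.52
tool_pos: [0.3045, 0.507, 0.2585]
eef_rot: [0.173, 0.985, -0.001, -0.0]
contact_force: [-0.4, 0.1, -0.1]
opening: 0.649
finger_force: 0.0
clock: 0.93
tool_pos: [0.3954, 0.4275, 0.2785]
eef_rot: [0.173, 0.985, -0.0, -0.0]
contact_force: [0.3, 0.5, -0.5]
opening: 0.266
finger_force: 0.0
clock: 1.18
tool_pos: [0.4498, 0.3798, 0.2905]
eef_rot: [0.173, 0.985, -0.0, -0.0]
contact_force: [0.5, 0.1, 0.2]
opening: 0.039
finger_force: 0.0
[-0.64444107  0.58452957 -0.23064265  1.61152509  0.15403602  0.96441903
  0.29681496] [0.44980999 0.37978933 0.29052941] [ 1.73010515e-01  9.84919850e-01 -4.04695135e-04 -2.95177124e-04]
```

```bash
python3 -m pendant '[[-0.43,-0.935,0.068,0,0,0],[-0.43,-0.935,0.068,0,0,0],[-0.43,-0.935,0.068,0,0,0],[-0.43,-0.935,0.068,0,0,0],[-0.43,-0.935,0.068,0,0,0]]'
python3 -m pendant '[[-0.43,-0.935,0.068,0,0,0],[-0.43,-0.935,0.068,0,0,0],[-0.43,-0.935,0.068,0,0,0],[-0.43,-0.935,0.068,0,0,0],[-0.43,-0.935,0.068,0,0,0]]'
python3 -m pendant '[[-0.43,-0.935,0.068,0,0,0],[-0.43,-0.935,0.068,0,0,0],[-0.43,-0.935,0.068,0,0,0],[-0.43,-0.935,0.068,0,0,0],[-0.43,-0.935,0.068,0,0,0]]'
python3 -m pendant '[[-0.43,-0.935,0.068,0,0,0],[-0.43,-0.935,0.068,0,0,0],[-0.43,-0.935,0.068,0,0,0],[-0.43,-0.935,0.068,0,0,0],[-0.43,-0.935,0.068,0,0,0]]'
python3 -m pendant '[[-0.43,-0.935,0.068,0,0,0],[-0.43,-0.935,0.068,0,0,0],[-0.43,-0.935,0.068,0,0,0],[-0.43,-0.935,0.068,0,0,0]]'
cat >> h.py <<'E'
a=np.radians(32); c_,s_=np.cos(a),np.sin(a)
RP=Ro.from_euler('z',3.5,degrees=True).as_matrix()@np.array([[-c_,0,-s_],[0,1,0],[s_,0,-c_]]).T
KEY=np.array([.567,-.232,.055])
E
python3 - <<'E'
from h import *
plan(KEY-.04*RP[:,2],RP); print(RP.round(3),r.get_state()['q'].round(2))
E
```

```text
clock: 1.6
tool_pos: [0.4596, 0.2513, 0.2818]
eef_rot: [0.173, 0.985, -0.0, -0.0]
contact_force: [-0.2, 0.5, -0.2]
opening: 0.004
finger_force: 0.0
clock: 2.02
tool_pos: [0.4703, 0.1232, 0.2734]
eef_rot: [0.173, 0.985, -0.0, -0.0]
contact_force: [0.6, -0.5, -0.8]
opening: 0.004
finger_force: 0.0
clock: 2.43
tool_pos: [0.481, -0.0049, 0.2649]
eef_rot: [0.173, 0.985, -0.0, -0.0]
contact_force: [0.6, -0.2, 0.1]
opening: 0.008
finger_force: 0.0
clock: 2.85
tool_pos: [0.4917, -0.1331, 0.2563]
eef_rot: [0.173, 0.985, 0.0, -0.0]
contact_force: [-0.2, 0.6, 0.8]
opening: 0.006
finger_force: 0.0
clock: 3.18
tool_pos: [0.5002, -0.2356, 0.2495]
eef_rot: [0.173, 0.985, 0.0, -0.0]
contact_force: [0.9, 0.1, 0.6]
opening: 0.005
finger_force: 0.0
t 3.1833 pos [ 0.5002 -0.2356  0.2495] F [0.92 0.12 0.63]
 shift units now [-1.69  0.71  6.42]  shift units in target frame [ 1.85 -0.02  6.41]  turn [-0.0363 -0.1755 -0.1268] rows>= 5.519235776482057
[[-0.846 -0.061  0.529]
 [-0.052  0.998  0.032]
 [-0.53   0.    -0.848]] [ 0.51  0.58 -0.25  1.77  0.19  0.81  1.39]
```

```bash
python3 -m pendant '[[0,0,0,-0.006,-0.0293,-0.0211],[0,0,0,-0.006,-0.0293,-0.0211],[0,0,0,-0.006,-0.0293,-0.0211]]'
python3 -m pendant '[[0,0,0,-0.006,-0.0293,-0.0211],[0,0,0,-0.006,-0.0293,-0.0211],[0,0,0,-0.006,-0.0293,-0.0211]]'
python3 -m pendant '[[0.46,0,0.9,0,0,0],[0.46,0,0.9,0,0,0],[0.46,0,0.9,0,0,0],[0.46,0,0.9,0,0,0]]'
python3 -m pendant '[[0,0,0.9,0,0,0],[0,0,0.9,0,0,0],[0,0,0.9,0,0,0],[0,0,0,0,0,0]]'
python3 - <<'E'
from h import *
plan(KEY,RP); print(r.get_state()['q'].round(2))
p,d=optics.snapshot('wrist'); s,_=optics.snapshot('scene')
cv2.imwrite('pics/w1.png',np.vstack([cv2.resize(p,(400,300)),cv2.resize(s[230:380,90:290],(400,300))]))
E
```

```text
clock: 3.43
tool_pos: [0.5009, -0.2344, 0.25]
eef_rot: [0.071, 0.987, 0.004, 0.143]
contact_force: [0.1, -0.7, -1.4]
opening: 0.004
finger_force: 0.0
clock: 3.68
tool_pos: [0.4955, -0.2374, 0.248]
eef_rot: [-0.003, 0.972, 0.004, 0.236]
contact_force: [-0.9, -0.4, -1.2]
opening: 0.008
finger_force: 0.0
clock: 4.02
tool_pos: [0.4941, -0.2403, 0.2197]
eef_rot: [-0.002, 0.975, 0.003, 0.223]
contact_force: [0.2, -0.6, -0.4]
opening: 0.006
finger_force: 0.0
clock: 4.35
tool_pos: [0.5099, -0.2403, 0.1799]
eef_rot: [-0.002, 0.976, 0.004, 0.219]
contact_force: [-0.9, 1.0, 0.3]
opening: 0.008
finger_force: 0.0
t 4.35 pos [ 0.5099 -0.2403  0.1799] F [-0.85  1.    0.26]
 shift units now [0.07 0.29 5.5 ]  shift units in target frame [0.7  0.19 5.46]  turn [-0.0066 -0.0374 -0.0164] rows>= 1.040034564348224
[ 0.86  0.69 -0.61  2.17  1.76  0.18  0.3 ]
```

View pics/w1.png

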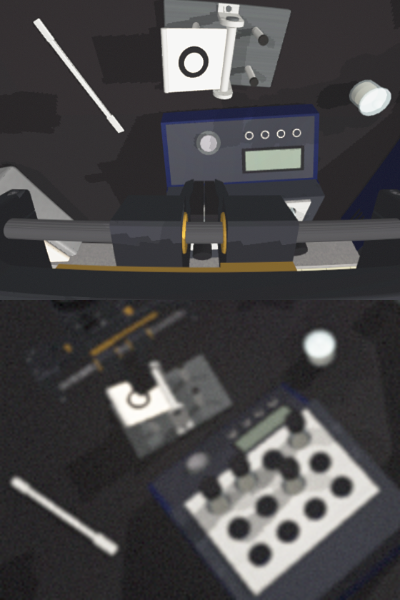

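The wrist view shows the key at (208,143) of 400x300, right of the display and clear of obstacles. The wrist slowed near its singularity, so I'll correct the pose and go on in smaller steps.

```bash
python3 -m pendant '[[0,0,0,-0.0033,-0.0187,-0.008],[0,0,0,-0.0033,-0.0187,-0.008],[0,0,0,0,0,0]]'
python3 -m pendant '[[0.15,0.04,0.6,0,0,0],[0.15,0.04,0.6,0,0,0],[0.15,0.04,0.6,0,0,0],[0.15,0.04,0.6,0,0,0],[0,0,0,0,0,0]]'
python3 - <<'E'
from h import *
plan(KEY,RP); print(r.get_state()['q'].round(2))
C=optics.calibration('wrist'); s=r.get_state(); p,d=optics.snapshot('wrist')
g=cv2.cvtColor(p,6); np.save('wd.npy',d); cv2.imwrite('pics/w2.png',p)
print(C)
h=cv2.HoughCircles(cv2.medianBlur(g,3),cv2.HOUGH_GRADIENT,1.2,30,param1=80,param2=20,minRadius=8,maxRadius=45)
T=np.array(C['tool_from_camera']); R=Ro.from_quat(s['eef_rot'])
for u,v,rad in h[0][:10]:
    z=d[int(v),int(u)]; P=s['tool_pos']+R.apply(T[:3,:3]@(ray(C,u,v)*z)+T[:3,3]); print(u,v,rad,z,P.round(4))
E
```

```text
clock: 4.7
tool_pos: [0.5054, -0.2416, 0.1798]
eef_rot: [-0.025, 0.963, 0.008, 0.268]
contact_force: [-1.7, 0.7, -0.8]
opening: 0.003
finger_force: 0.0
clock: 5.12
tool_pos: [0.5259, -0.2352, 0.1196]
eef_rot: [-0.027, 0.964, 0.008, 0.266]
contact_force: [-0.7, 0.4, -0.5]
opening: 0.005
finger_force: 0.0
t 5.1167 pos [ 0.5259 -0.2352  0.1196] F [-0.68  0.39 -0.47]
 shift units now [-0.09  0.04  3.07]  shift units in target frame [-0.03  0.03  3.07]  turn [-0.0008 -0.0062 -0.0016] rows>= 0.16179050881097232
[ 1.04  0.96 -0.94  2.23  2.19  0.53  0.03]
{'vfov': 70.65287172144508, 'cx': 285.44837624009637, 'cy': 214.10071175151595, 'k1': -0.05756898109890723, 'tool_from_camera': array([[ 2.76127193e-04,  9.57064172e-01,  2.89875997e-01,
         7.56581433e-02],
       [ 9.99999919e-01, -3.48808692e-04,  1.99068333e-04,
        -3.41863402e-04],
       [ 2.91632437e-04,  2.89875919e-01, -9.57064191e-01,
        -1.46416856e-01],
       [ 0.00000000e+00,  0.00000000e+00,  0.00000000e+00,
         1.00000000e+00]])}
259.80002 87.0 32.120003 0.13938269 [ 0.4491 -0.2521  0.0679]
283.80002 336.6 29.6 0.07661321 [ 0.4641 -0.2395  0.1786]
408.6 246.6 38.840004 0.2427678 [ 0.5778 -0.1305  0.0631]
358.2 57.000004 37.64 0.18302213 [ 0.4522 -0.1937  0.01  ]
553.80005 154.20001 21.44 0.21952426 [ 0.505  -0.0259  0.0241]
286.2 223.8 13.4 0.23370862 [ 0.5638 -0.2329  0.0549]
341.40002 125.4 26.960001 0.23034269 [ 5.071e-01 -1.927e-01  1.000e-04]
405.00003 51.000004 10.4 0.13985395 [ 0.4329 -0.1826  0.0537]
276.6 306.6 44.24 0.11625559 [ 0.4966 -0.2407  0.1552]
447.00003 357.0 21.08 0.5821658 [0.9929 0.119  0.0298]
```

Key confirmed by the wrist view at (286,224): (0.564,-0.233,0.055), 3 mm from the two-camera fix. Approaching, then pressing in small steps while watching the force.

```bash
python3 -m pendant '[[0,0.01,0.6,0,-0.006,0],[0,0.01,0.6,0,0,0],[0,0.01,0.6,0,0,0],[0,0,0.6,0,0,0],[0,0,0.2,0,0,0]]'
python3 -m pendant '[[0,0,0,0,0,0]]'
python3 - <<'E'
from h import *
plan([.5655,-.2325,.055],RP); print(r.get_state()['q'].round(2))
E
```

```text
clock: 5.58
tool_pos: [0.5616, -0.2331, 0.0665]
eef_rot: [-0.027, 0.96, 0.007, 0.277]
contact_force: [0.6, -0.1, -0.0]
opening: 0.004
finger_force: 0.0
clock: 5.67
tool_pos: [0.5614, -0.2329, 0.067]
eef_rot: [-0.027, 0.96, 0.007, 0.278]
contact_force: [0.2, 0.1, -0.9]
opening: 0.006
finger_force: 0.0
t 5.6667 pos [ 0.5614 -0.2329  0.067 ] F [ 0.16  0.07 -0.89]
 shift units now [0.12 0.01 0.49]  shift units in target frame [0.11 0.01 0.49]  turn [-0.0012  0.0014 -0.0011] rows>= 0.053762200587735086
[ 1.    1.11 -0.95  2.17  2.29  0.63  0.01]
```

```bash
python3 -m pendant '[[0.05,0,0.15,0,0,0],[0.05,0,0.15,0,0,0],[0,0,0,0,0,0]]'
python3 -m pendant '[[0,0,0.1,0,0,0],[0,0,0,0,0,0]]'
python3 -m pendant '[[0,0,0.1,0,0,0],[0,0,0,0,0,0]]'
python3 -m pendant '[[0,0,0.06,0,0,0],[0,0,0,0,0,0]]'
python3 - <<'E'
from h import *
plan([.5655,-.2325,.055],RP); s=r.get_state(); print(RP[:,2]@s['contact_force'])
E
```

```text
clock: 5.92
tool_pos: [0.5628, -0.233, 0.0593]
eef_rot: [-0.027, 0.96, 0.007, 0.278]
contact_force: [0.1, 0.4, -0.1]
opening: 0.006
finger_force: 0.0
clock: 6.08
tool_pos: [0.5646, -0.2327, 0.0572]
eef_rot: [-0.027, 0.96, 0.007, 0.279]
contact_force: [0.1, 0.0, 0.0]
opening: 0.003
finger_force: 0.0
clock: 6.25
tool_pos: [0.566, -0.2326, 0.0551]
eef_rot: [-0.027, 0.96, 0.007, 0.279]
contact_force: [-2.0, -0.6, 3.3]
opening: 0.007
finger_force: 1.4
clock: 6.42
tool_pos: [0.5667, -0.2325, 0.0539]
eef_rot: [-0.027, 0.96, 0.007, 0.279]
contact_force: [-2.5, -1.4, 3.0]
opening: 0.006
finger_force: 1.9
t 6.4167 pos [ 0.5667 -0.2325  0.0539] F [-2.49 -1.36  3.  ]
 shift units now [ 0.02  0.   -0.07]  shift units in target frame [ 0.02  0.   -0.06]  turn [-0.0011  0.0021 -0.0013] rows>= 0.06736696432391398
-3.904552197202659
```

```bash
python3 -m pendant '[[0,0,0.06,0,0,0],[0,0,0,0,0,0]]'
python3 -m pendant '[[0,0,0.06,0,0,0],[0,0,0,0,0,0]]'
python3 - <<'E'
from h import *
plan([.5655,-.2325,.055],RP); s=r.get_state(); print(RP[:,2]@s['contact_force'])
E
```

```text
clock: 6.58
tool_pos: [0.5675, -0.2324, 0.0526]
eef_rot: [-0.027, 0.96, 0.007, 0.279]
contact_force: [-2.3, -0.4, 3.9]
opening: 0.003
finger_force: 2.3
clock: 6.75
tool_pos: [0.5677, -0.2324, 0.0523]
eef_rot: [-0.027, 0.96, 0.007, 0.279]
contact_force: [-9.3, -1.8, 13.5]
opening: 0.002
finger_force: 8.0
t 6.75 pos [ 0.5677 -0.2324  0.0523] F [-9.32 -1.78 13.47]
 shift units now [ 0.02  0.   -0.14]  shift units in target frame [ 0.02  0.   -0.14]  turn [-0.0013  0.0022 -0.001 ] rows>= 0.0680091211074138
-16.40969179570158
```

The key bottomed at 16 N along its normal after about 5 mm of travel. I'll release it and back off along the normal.

```bash
python3 -m pendant '[[0,0,-0.2,0,0,0],[0,0,-0.4,0,0,0],[0,0,-0.7,0,0,0],[0,0,-0.9,0,0,0],[0,0,-0.9,0,0,0]]'
python3 -m pendant '[[0,0,-0.9,0,0,0],[0,0,-0.9,0,0,0],[0,0,-0.9,0,0,0],[0,0,0,0,0,0]]'
cat >> h.py <<'E'
q=np.sqrt(.5)
RF=Ro.from_euler('z',-2,degrees=True).as_matrix()@np.array([[0,q,q],[1,0,0],[0,q,-q]]).T
E
python3 - <<'E'
from h import *
plan([.455,-.34,.22],RF); print(r.get_state()['q'].round(2))
E
```

```text
clock: 7.17
tool_pos: [0.5263, -0.2342, 0.1172]
eef_rot: [-0.027, 0.96, 0.008, 0.278]
contact_force: [0.6, -0.6, 0.5]
opening: 0.005
finger_force: 0.0
clock: 7.5
tool_pos: [0.4895, -0.2368, 0.1765]
eef_rot: [-0.028, 0.96, 0.006, 0.279]
contact_force: [0.3, -0.7, -0.4]
opening: 0.006
finger_force: 0.0
t 7.5 pos [ 0.4895 -0.2368  0.1765] F [ 0.33 -0.67 -0.4 ]
 shift units now [ 0.43 -4.05 -2.32]  shift units in target frame [-1.72 -1.24 -4.18]  turn [-0.0625  0.3218  0.559 ] rows>= 16.290511525116315
[ 1.13  0.83 -0.98  2.3   2.17  0.45  0.03]
```

```bash
python3 -m pendant '[[0.09,-0.81,-0.46,0,0,0],[0.09,-0.81,-0.46,0,0,0],[0.09,-0.81,-0.46,0,0,0],[0.09,-0.81,-0.46,0,0,0],[0.09,-0.81,-0.46,0,0,0]]'
python3 -m pendant '[[0,0,0,-0.0035,0.0179,0.0311],[0,0,0,-0.0035,0.0179,0.0311],[0,0,0,-0.0035,0.0179,0.0311],[0,0,0,-0.0035,0.0179,0.0311],[0,0,0,-0.0035,0.0179,0.0311]]'
python3 -m pendant '[[0,0,0,-0.0035,0.0179,0.0311],[0,0,0,-0.0035,0.0179,0.0311],[0,0,0,-0.0035,0.0179,0.0311],[0,0,0,-0.0035,0.0179,0.0311],[0,0,0,-0.0035,0.0179,0.0311]]'
python3 - <<'E'
from h import *
plan([.455,-.34,.22],RF); print(r.get_state()['q'].round(2))
E
```

```text
clock: 7.92
tool_pos: [0.4609, -0.3317, 0.2101]
eef_rot: [-0.023, 0.96, 0.0, 0.279]
contact_force: [0.1, -0.5, 0.3]
opening: 0.007
finger_force: 0.0
clock: 8.33
tool_pos: [0.4672, -0.3394, 0.2102]
eef_rot: [0.106, 0.971, 0.037, 0.211]
contact_force: [0.5, -0.6, -1.6]
opening: 0.006
finger_force: 0.0
clock: 8.75
tool_pos: [0.4687, -0.3398, 0.2109]
eef_rot: [0.326, 0.935, 0.128, 0.063]
contact_force: [0.3, -0.7, 0.3]
opening: 0.006
finger_force: 0.0
t 8.75 pos [ 0.4687 -0.3398  0.2109] F [ 0.32 -0.73  0.33]
 shift units now [ 0.41 -0.23 -0.46]  shift units in target frame [ 0.24 -0.55 -0.28]  turn [-0.0314  0.1981  0.3125] rows>= 9.334509364278226
[ 1.25  0.85 -1.01  1.75  0.59  0.83  0.97]
```

```bash
python3 -m pendant '[[0,0,0,-0.0031,0.0198,0.0312],[0,0,0,-0.0031,0.0198,0.0312],[0,0,0,-0.0031,0.0198,0.0312],[0,0,0,-0.0031,0.0198,0.0312],[0,0,0,-0.0031,0.0198,0.0312]]'
python3 -m pendant '[[0,0,0,-0.0031,0.0198,0.0312],[0,0,0,-0.0031,0.0198,0.0312],[0,0,0,-0.0031,0.0198,0.0312],[0,0,0,-0.0031,0.0198,0.0312],[0,0,0,-0.0031,0.0198,0.0312]]'
python3 -m pendant '[[0,0,0,0,0,0]]'
python3 - <<'E'
from h import *
plan([.455,-.34,.22],RF); print(r.get_state()['q'].round(2))
for n in('scene','top'): cv2.imwrite(f'pics/{n}2.png',optics.snapshot(n)[0])
p=cv2.imread('pics/top2.png')[120:270,300:500]; s=cv2.imread('pics/scene2.png')[200:350,90:290]
cv2.imwrite('pics/b.png',np.vstack([cv2.resize(p,(400,300)),cv2.resize(s,(400,300))]))
E
```

```text
clock: 9.17
tool_pos: [0.4689, -0.34, 0.2107]
eef_rot: [0.517, 0.823, 0.21, -0.106]
contact_force: [0.1, -0.8, -0.5]
opening: 0.005
finger_force: 0.0
clock: 9.58
tool_pos: [0.4688, -0.3401, 0.2104]
eef_rot: [0.664, 0.642, 0.274, -0.266]
contact_force: [0.3, 0.3, -0.3]
opening: 0.005
finger_force: 0.0
clock: 9.67
tool_pos: [0.4671, -0.3421, 0.2075]
eef_rot: [0.666, 0.642, 0.273, -0.266]
contact_force: [-0.1, -0.5, -0.9]
opening: 0.003
finger_force: 0.0
t 9.6667 pos [ 0.4671 -0.3421  0.2075] F [-0.13 -0.52 -0.91]
 shift units now [ 0.4  -0.49 -0.31]  shift units in target frame [ 0.4  -0.49 -0.31]  turn [-0.0007  0.0009 -0.0009] rows>= 0.03589117732231622
[ 1.18  1.09 -0.83  1.26  0.05  1.42  0.48]
```

View pics/b.png

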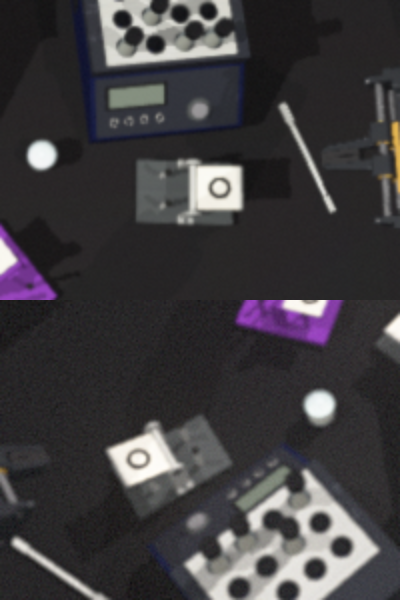

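The view shows the tool waiting right of the stand, with the flag's free-edge corners at (242,166) and (243,209) in the top half and (134,487) and (106,452) in the scene half. I'll triangulate the edge.

```bash
python3 - <<'E'
from h import *
t=lambda a,b:(300+a/2-.25,120+b/2-.25); s=lambda a,b:(90+a/2-.25,200+(b-300)/2-.25)
print(tri(t(242,166),s(134,487)),tri(t(243,209),s(106,452)))
print('hinge-side corners', tri(t(192,166),s(180,466)))
plan([.455,-.295,.045],RF)
E
```

```text
(array([ 0.48336261, -0.27806872,  0.06979543]), [np.float64(0.004848374510528983), np.float64(0.004848374510528871)]) (array([ 0.42113842, -0.27934831,  0.07045862]), [np.float64(0.0001421208765291703), np.float64(0.00014212087652910746)])
hinge-side corners (array([ 0.4867326 , -0.21379667,  0.05441454]), [np.float64(0.0029251450312865264), np.float64(0.0029251450312866496)])
t 9.7667 pos [ 0.4682 -0.3404  0.21  ] F [ 0.2   0.32 -0.25]
 shift units now [-3.36 -0.6   5.96]  shift units in target frame [-3.4  -0.59  5.94]  turn [-0.0006  0.0017  0.0022] rows>= 0.0707097837233206
```

Edge at (0.453,-0.2785,0.070), hinge at about (0.455,-0.215,0.055). The measured width of 62 mm and length of 66 mm match the sizes given. Next, plan the sweep.

```bash
cat >> h.py <<'E'
H=np.array([.455,-.215,.055]); SX=Ro.from_euler('z',-2,degrees=True).apply([0,1,0])
W=lambda y,z: H+SX*y+np.array([0,0,z])
def P(th):
    t=np.radians(th); e=np.array([-np.cos(t),np.sin(t)]); n=np.array([np.sin(t),np.cos(t)]); g=np.array([q,q])
    if th<=45: p=65*e-11.5*g-15*np.array([-q,q])
    elif th<=135: p=(50+(th-45)/9)*e-2.0*n-9*g
    else: p=42*e-2.0*n+9*g
    return W(*(p/1000))
E
python3 - <<'E'
from h import *
S=W(-.0656,-.0083); plan(S-.1*RF[:,2],RF); print('start P',S)
L=[S]+[P(a) for a in (14,30,45,60,75,90,105,120,135,150,165,180)]
for a,b in zip(L,L[1:]): print(b.round(4),(RF.T@(b-a)/.025).round(2))
E
```

```text
t 9.7667 pos [ 0.4682 -0.3404  0.21  ] F [ 0.2   0.32 -0.25]
 shift units now [-2.93 -0.72  2.31]  shift units in target frame [-2.94 -0.7   2.29]  turn [-0.0006  0.0017  0.0022] rows>= 0.0707097837233206
start P [ 0.45271059 -0.28056004  0.0467    ]
[ 0.4529 -0.2756  0.052 ] [ 0.29  0.   -0.01]
[ 0.4531 -0.2688  0.0688] [ 0.67  0.   -0.28]
[ 0.4535 -0.2585  0.0822] [ 0.67 -0.   -0.09]
[ 0.4538 -0.2489  0.0924] [ 0.56  0.   -0.02]
[ 0.4542 -0.2371  0.0996] [ 0.54 -0.    0.13]
[ 0.4547 -0.2234  0.1036] [ 0.5  -0.    0.28]
[ 0.4552 -0.2086  0.1039] [ 0.42 -0.    0.41]
[ 0.4557 -0.1939  0.1002] [ 0.31 -0.    0.52]
[ 0.4562 -0.1804  0.0925] [ 0.17 -0.    0.6 ]
[ 0.4565 -0.1733  0.0841] [-0.04  0.    0.44]
[ 0.4566 -0.1686  0.0742] [-0.15 -0.    0.41]
[ 0.4567 -0.1667  0.0634] [-0.25 -0.    0.36]
```

```bash
python3 -m pendant '[[-0.59,-0.14,0.46,0,0,0.002],[-0.59,-0.14,0.46,0,0,0],[-0.59,-0.14,0.46,0,0,0],[-0.59,-0.14,0.46,0,0,0],[-0.59,-0.14,0.46,0,0,0]]'
python3 -m pendant '[[0,0,0,0,0,0]]'
python3 - <<'E'
from h import *
plan(W(-.0656,-.0083),RF); print(r.get_state()['q'].round(2))
E
```

```text
clock: 10.18
tool_pos: [0.4495, -0.3518, 0.116]
eef_rot: [0.665, 0.642, 0.273, -0.265]
contact_force: [-0.9, 0.1, 0.2]
opening: 0.004
finger_force: 0.0
clock: 10.27
tool_pos: [0.4471, -0.3518, 0.1131]
eef_rot: [0.666, 0.641, 0.272, -0.268]
contact_force: [0.1, -0.6, 0.3]
opening: 0.003
finger_force: 0.0
t 10.2667 pos [ 0.4471 -0.3518  0.1131] F [ 0.06 -0.58  0.25]
 shift units now [0.15 0.14 3.9 ]  shift units in target frame [0.14 0.12 3.9 ]  turn [-0.0017  0.0009 -0.0019] rows>= 0.06918047341342036
[ 1.2   1.21 -0.79  1.3   0.12  1.32  0.54]
```

```bash
python3 -m pendant '[[0.03,0.04,0.6,0,0,0],[0.03,0.04,0.6,0,0,0],[0.03,0.04,0.6,0,0,0],[0.03,0,0.6,0,0,0],[0.03,0,0.6,0,0,0]]'
python3 -m pendant '[[0,0,0,0,0,0]]'
python3 - <<'E'
from h import *
plan(W(-.0656,-.0083),RF)
E
```

```text
clock: 10.68
tool_pos: [0.4559, -0.296, 0.0676]
eef_rot: [0.665, 0.642, 0.273, -0.264]
contact_force: [-0.4, -0.1, -0.1]
opening: 0.004
finger_force: 0.0
clock: 10.77
tool_pos: [0.4545, -0.2936, 0.0669]
eef_rot: [0.664, 0.643, 0.273, -0.267]
contact_force: [-0.4, 0.8, -0.2]
opening: 0.007
finger_force: 0.0
t 10.7667 pos [ 0.4545 -0.2936  0.0669] F [-0.4   0.79 -0.24]
 shift units now [-0.2  -0.09  0.94]  shift units in target frame [-0.2  -0.09  0.94]  turn [-0.0016  0.0005  0.0001] rows>= 0.04106845004094973
```

```bash
python3 -m pendant '[[-0.2,-0.05,0,0,0,0],[0,0,0.3,0,0,0],[0,0,0.3,0,0,0],[0,0,0.3,0,0,0],[0,0,0,0,0,0]]'
python3 - <<'E'
from h import *
plan(W(-.0656,-.0083),RF)
E
```

```text
clock: 11.18
tool_pos: [0.4539, -0.2827, 0.0475]
eef_rot: [0.665, 0.642, 0.273, -0.266]
contact_force: [0.6, -0.0, 0.6]
opening: 0.002
finger_force: 0.0
t 11.1833 pos [ 0.4539 -0.2827  0.0475] F [ 0.58 -0.01  0.59]
 shift units now [ 0.04 -0.05  0.08]  shift units in target frame [ 0.04 -0.05  0.08]  turn [-0.0009  0.0011 -0.0003] rows>= 0.03685627168080084
```

In place under the edge with no contact. Starting the sweep.

```bash
python3 -m pendant '[[0.15,-0.03,0.04,0,0,0],[0.18,0,0.04,0,0,0],[0.22,0,-0.09,0,0,0],[0.22,0,-0.09,0,0,0],[0.22,0,-0.09,0,0,0]]'
python3 -m pendant '[[0.22,0,-0.03,0,0,0],[0.22,0,-0.03,0,0,0],[0.22,0,-0.03,0,0,0],[0,0,0,0,0,0]]'
python3 - <<'E'
from h import *
plan(P(45),RF); 
for n in('scene','top'): cv2.imwrite(f'pics/{n}3.png',optics.snapshot(n)[0])
p=cv2.imread('pics/top3.png')[120:270,300:500]; s=cv2.imread('pics/scene3.png')[200:350,90:290]
cv2.imwrite('pics/b3.png',np.vstack([cv2.resize(p,(400,300)),cv2.resize(s,(400,300))]))
E
```

```text
clock: 11.6
tool_pos: [0.4544, -0.27, 0.0698]
eef_rot: [0.666, 0.642, 0.273, -0.264]
contact_force: [-0.1, 0.6, -0.8]
opening: 0.004
finger_force: 0.6
clock: 11.93
tool_pos: [0.455, -0.2587, 0.0836]
eef_rot: [0.665, 0.643, 0.273, -0.265]
contact_force: [0.4, -0.3, 0.9]
opening: 0.008
finger_force: 0.0
t 11.9333 pos [ 0.455  -0.2587  0.0836] F [ 0.36 -0.32  0.85]
 shift units now [-0.03 -0.06  0.05]  shift units in target frame [-0.03 -0.06  0.05]  turn [-0.0004  0.0015  0.0002] rows>= 0.03837412957187141
```

View pics/b3.png

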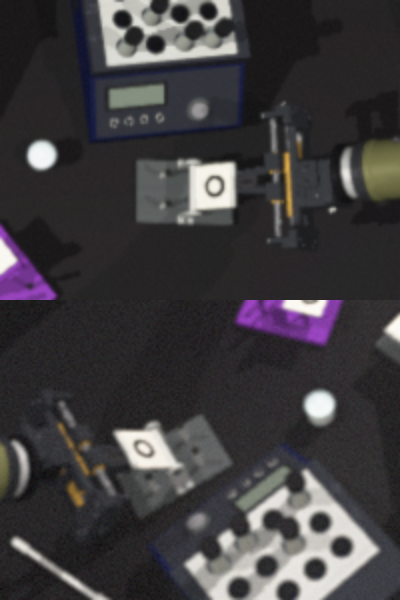

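The flag at (213,186) in the top half and (145,447) in the scene half has risen to about 45° on the fingertip. The stand hasn't moved. I'll continue to about 135°.

```bash
python3 -m pendant '[[0.18,0,0.02,0,0,0],[0.18,0,0,0,0,0],[0.18,0,0,0,0,0],[0.18,0,0.04,0,0,0],[0.18,0,0.05,0,0,0]]'
python3 -m pendant '[[0.18,0,0.05,0,0,0],[0.17,0,0.09,0,0,0],[0.17,0,0.09,0,0,0],[0.16,0,0.1,0,0,0],[0,0,0,0,0,0]]'
python3 - <<'E'
from h import *
plan(P(90),RF)
E
```

```text
clock: 12.45
tool_pos: [0.4554, -0.2417, 0.0963]
eef_rot: [0.666, 0.642, 0.273, -0.264]
contact_force: [-0.2, -0.7, -2.1]
opening: 0.009
finger_force: 0.7
clock: 12.87
tool_pos: [0.456, -0.2226, 0.1029]
eef_rot: [0.665, 0.643, 0.273, -0.265]
contact_force: [0.5, -0.4, -0.7]
opening: 0.005
finger_force: 0.2
t 12.8667 pos [ 0.456  -0.2226  0.1029] F [ 0.5  -0.37 -0.73]
 shift units now [ 0.   -0.05 -0.04]  shift units in target frame [ 0.   -0.05 -0.04]  turn [-0.0006  0.0013  0.0001] rows>= 0.03635845291606258
```

```bash
python3 -m pendant '[[0.14,0,0.14,0,0,0],[0.14,0,0.14,0,0,0],[0.14,0,0.14,0,0,0],[0.1,0,0.17,0,0,0],[0.1,0,0.17,0,0,0]]'
python3 -m pendant '[[0.1,0,0.17,0,0,0],[0.06,0,0.2,0,0,0],[0.06,0,0.2,0,0,0],[0.05,0,0.2,0,0,0],[0,0,0,0,0,0]]'
python3 - <<'E'
from h import *
plan(P(135),RF)
E
```

```text
clock: 13.28
tool_pos: [0.4569, -0.1992, 0.0995]
eef_rot: [0.666, 0.642, 0.273, -0.265]
contact_force: [0.2, -1.3, -0.5]
opening: 0.008
finger_force: 0.5
clock: 13.7
tool_pos: [0.4571, -0.18, 0.0904]
eef_rot: [0.665, 0.642, 0.273, -0.265]
contact_force: [-0.1, 1.1, 0.6]
opening: 0.004
finger_force: 0.0
t 13.7 pos [ 0.4571 -0.18    0.0904] F [-0.07  1.15  0.63]
 shift units now [ 0.05 -0.04 -0.07]  shift units in target frame [ 0.05 -0.04 -0.07]  turn [-0.0008  0.0012 -0.0002] rows>= 0.037151663172991026
```

```bash
python3 -m pendant '[[0,0,0.13,0,0,0],[0,0,0.13,0,0,0],[-0.02,0,0.13,0,0,0],[-0.05,0,0.13,0,0,0],[-0.05,0,0.13,0,0,0]]'
python3 -m pendant '[[-0.05,0,0.13,0,0,0],[-0.07,0,0.12,0,0,0],[-0.07,0,0.12,0,0,0],[-0.08,0,0.1,0,0,0],[0,0,0,0,0,0]]'
python3 - <<'E'
from h import *
plan(P(180),RF)
for n in('scene','top'): cv2.imwrite(f'pics/{n}4.png',optics.snapshot(n)[0])
p=cv2.imread('pics/top4.png')[120:270,300:500]; s=cv2.imread('pics/scene4.png')[200:350,90:290]
cv2.imwrite('pics/b4.png',np.vstack([cv2.resize(p,(400,300)),cv2.resize(s,(400,300))]))
E
```

```text
clock: 14.12
tool_pos: [0.4579, -0.1717, 0.0769]
eef_rot: [0.665, 0.642, 0.273, -0.265]
contact_force: [0.4, -0.7, 1.3]
opening: 0.005
finger_force: 0.7
clock: 14.53
tool_pos: [0.4581, -0.1687, 0.0635]
eef_rot: [0.666, 0.642, 0.273, -0.265]
contact_force: [0.4, -2.1, 2.2]
opening: 0.007
finger_force: 1.0
t 14.5333 pos [ 0.4581 -0.1687  0.0635] F [ 0.39 -2.1   2.18]
 shift units now [ 0.05 -0.06  0.06]  shift units in target frame [ 0.05 -0.06  0.06]  turn [-0.0002  0.0016 -0.0005] rows>= 0.04238002317374127
```

View pics/b4.png

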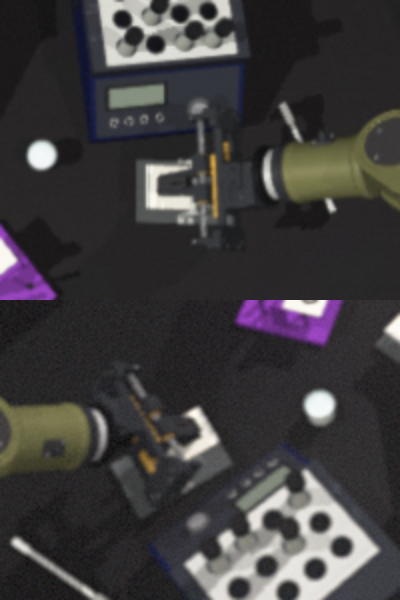

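The flag is over to the left at (165,185) in the top half, and the fingertip is holding it almost flat. I'll press straight down in small steps until it meets the stop.

```bash
for i in 1; do python3 -m pendant '[[-0.04,0,0.04,0,0,0],[0,0,0,0,0,0]]'; python3 -m pendant '[[-0.04,0,0.04,0,0,0],[0,0,0,0,0,0]]'; done
```

```text
clock: 14.8
tool_pos: [0.4581, -0.1686, 0.0631]
eef_rot: [0.665, 0.642, 0.273, -0.265]
contact_force: [0.5, -2.5, 5.3]
opening: 0.002
finger_force: 2.7
clock: 14.97
tool_pos: [0.4581, -0.1685, 0.0627]
eef_rot: [0.665, 0.642, 0.274, -0.265]
contact_force: [-2.0, -4.4, 10.6]
opening: 0.006
finger_force: 5.6
```

It's against the stop: the force rose 5 N in 0.4 mm. Lifting straight off and backing away to look.

```bash
python3 -m pendant '[[0.1,0,-0.1,0,0,0],[0.25,0,-0.25,0,0,0],[0.5,0,-0.5,0,0,0],[0.6,0,-0.6,0,0,0],[0.6,0,-0.6,0,0,0]]'
python3 -m pendant '[[0.3,0,-0.8,0,0,0],[0.3,0,-0.8,0,0,0],[0,0,-0.9,0,0,0],[0,0,-0.9,0,0,0],[0,0,-0.9,0,0,0]]'
python3 -m pendant '[[0,0,-0.9,0,0,0],[0,0,-0.9,0,0,0],[0,0,0,0,0,0],[0,0,0,0,0,0]]'
python3 - <<'E'
from h import *
for n in('scene','top'):
    p,d=optics.snapshot(n); cv2.imwrite(f'pics/{n}5.png',p); np.save(n+'5.npy',d)
p=cv2.imread('pics/top5.png')[60:270,180:460]; s=cv2.imread('pics/scene5.png')[170:380,70:350]
cv2.imwrite('pics/b5.png',np.vstack([cv2.resize(p,(400,300)),cv2.resize(s,(400,300))]))
d=np.load('top5.npy'); g=cv2.imread('pics/top5.png').min(2); Q=[]
for v in range(198,236):
    for u in range(366,396):
        if g[v,u]>140 and d[v,u]>0: Q.append(atdepth('top',u,v,d[v,u]))
Q=np.array(Q); print(len(Q),Q.mean(0),np.linalg.lstsq(np.c_[Q[:,:2],np.ones(len(Q))],Q[:,2],rcond=None)[0])
# change vs start
a=cv2.imread('pics/top2.png').astype(int);b=cv2.imread('pics/top5.png').astype(int)
m=(abs(a-b).max(2)>50).astype(np.uint8); k,l,st,ce=cv2.connectedComponentsWithStats(m); print([x.tolist() for x in st[1:] if x[4]>12])
E
```

```text
clock: 15.38
tool_pos: [0.4574, -0.1678, 0.1344]
eef_rot: [0.665, 0.642, 0.273, -0.265]
contact_force: [0.6, -0.2, 0.5]
opening: 0.002
finger_force: 0.0
clock: 15.8
tool_pos: [0.4553, -0.2334, 0.2217]
eef_rot: [0.665, 0.643, 0.273, -0.265]
contact_force: [0.5, -0.2, -1.2]
opening: 0.004
finger_force: 0.0
clock: 16.13
tool_pos: [0.4548, -0.2649, 0.2527]
eef_rot: [0.666, 0.642, 0.273, -0.264]
contact_force: [-0.8, 0.3, -0.1]
opening: 0.002
finger_force: 0.0
482 [ 0.4555379  -0.183434    0.05180082] [0.04322945 0.15791019 0.06107427]
[[488, 162, 4, 19, 55], [464, 164, 5, 20, 62], [495, 165, 8, 59, 180], [472, 168, 7, 60, 206], [522, 176, 38, 41, 671], [508, 180, 10, 29, 167], [489, 190, 5, 6, 16], [451, 194, 9, 15, 53], [465, 194, 6, 6, 16], [373, 202, 22, 23, 452], [398, 202, 24, 24, 498], [465, 211, 7, 22, 76], [491, 210, 4, 18, 49], [451, 398, 9, 3, 19], [469, 398, 8, 16, 72], [427, 402, 9, 3, 14], [482, 409, 9, 11, 56], [526, 411, 34, 9, 174], [401, 416, 17, 4, 17]]
```

View pics/b5.png

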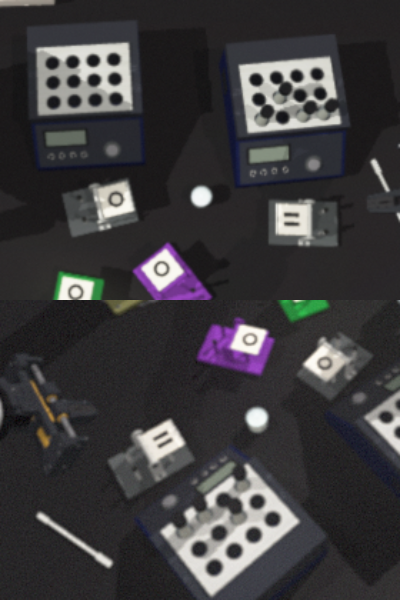

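```bash
python3 - <<'E'
from h import *
for n,(x0,y0,x1,y1) in(('top',(366,198,396,236)),('scene',(155,245,215,310))):
    d=np.load(n+'5.npy'); p=cv2.imread(f'pics/{n}5.png')
    m=np.zeros(d.shape,np.uint8); m[y0:y1,x0:x1]=p[y0:y1,x0:x1].min(2)>140
    k,l,st,ce=cv2.connectedComponentsWithStats(cv2.morphologyEx(m,cv2.MORPH_CLOSE,np.ones((5,5)))); i=1+st[1:,4].argmax(); print(st[i])
    m=cv2.erode((l==i).astype(np.uint8),np.ones((5,5)))
    Q=np.array([atdepth(n,u,v,d[v,u]) for v,u in zip(*np.nonzero(m)) if d[v,u]>0])
    for lo in np.arange(-.23,-.13,.01):
        w=(Q[:,1]>lo)&(Q[:,1]<lo+.01)
        if w.sum()>5: print(n,round(lo+.005,3),w.sum(),np.median(Q[w,2]).round(4),Q[w,2].std().round(4))
s=r.get_state(); print(s['contact_force'])
E
```

```text
[373 200  23  32 560]
top -0.215 6 0.0089 0.0035
top -0.205 60 0.0554 0.0087
top -0.195 63 0.0563 0.002
top -0.185 64 0.0566 0.0022
top -0.175 65 0.0565 0.0025
top -0.165 62 0.0564 0.0024
top -0.155 39 0.0563 0.0027
[164 254  35  31 595]
scene -0.215 24 0.0573 0.0026
scene -0.205 67 0.0553 0.0019
scene -0.195 57 0.0558 0.0019
scene -0.185 62 0.0556 0.002
scene -0.175 59 0.0563 0.0024
scene -0.165 58 0.0565 0.0021
scene -0.155 21 0.0549 0.0025
[0.29075778 0.25285477 0.63898273]
```

The flag lies level, with its top at z = 0.056 along its whole length. The two-bar face at top-crop px (291,219) is up. The stand, vials, other flag and everything else are where they started, and the arm is clear, so I'm handing in.

```bash
python3 -c "
from plant import r
print(r.finish_job())"
```

```text
the job is handed in; nothing more can be done
None
```

The job is handed in at about 16 s of robot time: I pressed the stop key on the digester with the vials right down and let it go, then tipped its flag flat to the other side with the two bars up, and the final pictures show nothing else moved.

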